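# Clear the chips and hold the loupe in focus over a drilled hole

### The job

Using the scraper block, push the three loose metal chips off the sawn aluminium plate into the tray at its far edge (do not touch the chips with the fingers or the loupe), then stand the scraper upright on the bench, clear of the plate and tray. Then pick up the loupe by its upright grip and finish while still holding it still and level in the air, its lens centred over the drilled hole in the plate and at the height of the black collar on the gauge post; it must rest on nothing. Do not shift the collar or disturb the box, cup and jar nearby.

Things in the scene. Friction and masses are not known exactly. Their poses are not given: they have to be found in the camera images.
- plate: Fixed work station. Aluminium plate 160 (x) x 130 (y) mm on a support, its top face 18 mm above the bench; origin on the bench under the plate's centre, z up. A fixed open tray joins the plate's +x edge: inside x 80 to 151, y -75 to 75 mm, floor 3 mm above the bench, no wall on the plate side, outer walls 4 mm thick and 30 mm high. A fixed steel post 8 mm thick, 105 mm high stands at x 0, y +105 mm on a foot 12 mm high that reaches from the plate to y +124 mm (x -25 to 25).
- hole: Drilled hole in the plate's top face to be inspected: dark round hole 12 mm across with a bright rim 19 mm across and four short scribed lines around it; flush with the plate (chips slide over it). Origin at its centre on the plate's top face. It may be partly under a chip.
- focus_mark (a point): Centre of the black collar (28 mm across, 6 mm high) on the gauge post, at mid-height of the collar: its height is the focal height for the lens's mid-plane, 37 to 77 mm above the plate's top. The collar is held on the post by friction (about 6 N). It carries a small steel thumbscrew that sticks out 6 mm away from the plate.
- chip1: Loose steel chip 16 x 12 x 8 mm, about 12 g, lying on the plate; origin at the centre of its underside.
- chip2: Another such chip.
- chip3: Another such chip.
- scraper: Scraper block standing on the bench, about 160 g: grey foot bar 30 (x) x 110 (y) x 20 mm high with flat long faces for pushing; on its middle an upright wooden handle 24 x 24 mm reaching from 20 to 72 mm high. Origin at the centre of the underside, z up along the handle.
- loupe: Loupe lying flat on the bench, about 120 g: upright black grip 24 (x) x 16 (y) mm reaching from 8 to 62 mm high on a foot 30 x 34 x 8 mm; from the foot a flat neck runs along +x to a steel ring 60 mm across, 8 mm thick with a clear lens. Origin at the centre of the underside of the foot, below the grip; z up along the grip; level when z is vertical.
- lens (a point): Centre of the loupe's lens: at x +75, y 0, z +4 mm in the loupe's frame (mid-plane of the ring).
- sawn_box: Bystander: open aluminium box 70 x 100 x 45 mm. Origin at the centre of its underside.
- cup: Bystander: paper cup 85 mm high, 72 mm across the rim. Origin at the centre of its underside.
- jar: Bystander: white jar 60 mm across, 75 mm high. Origin at the centre of its underside.
Things that resemble listed ones, but are neither listed nor needed, are in the scene too. Leave any pink look-alike of the loupe alone.

How it is judged:
On the way:
1. all three chips are in the tray (x of chip1 in the frame of plate between 0.078 and 0.153 m and y of chip1 in the frame of plate between -0.077 and 0.077 m and z of each of chip1, chip2, chip3 in the frame of plate below 0.027 m and (z of chip1 in the frame of plate below 0.0165 m or x of chip1 in the frame of plate above 0.09 m) and x of chip2 in the frame of plate between 0.078 and 0.153 m and y of chip2 in the frame of plate between -0.077 and 0.077 m and (z of chip2 in the frame of plate below 0.0165 m or x of chip2 in the frame of plate above 0.09 m) and x of chip3 in the frame of plate between 0.078 and 0.153 m and y of chip3 in the frame of plate between -0.077 and 0.077 m and (z of chip3 in the frame of plate below 0.0165 m or x of chip3 in the frame of plate above 0.09 m)), for 0.2 s.
At the end, for the whole second after the job is handed in: Chips in the tray; scraper upright (0.12 rad) on the bench, touching neither plate, tray nor robot; loupe held by the fingers, touching neither plate, post nor scraper, still, level within 0.10 rad, lens within 10 mm of the hole sideways and within 6 mm of the collar's mid-height (all of step 1 and height (world z) of scraper below 0.008 m and angle between scraper's own z axis and vertical below 0.12 rad and contact force between each of scraper, loupe and plate below 0.1 N and contact force between scraper and the arm below 0.1 N and contact force between scraper and the fingers below 0.1 N and linear speed of each of scraper, loupe below 0.02 m/s and z of lens in the frame of focus_mark between -0.006 and 0.006 m and horizontal distance between lens and hole below 0.01 m and angle between loupe's own z axis and vertical below 0.1 rad and contact force between loupe and the fingers above 1 N and contact force between loupe and scraper below 0.1 N); the arm keeps its last pose, push and grip.
It fails at once if a chip is touched by the robot or by the loupe (more than 0.3 N) (contact force between any of chip1, chip2, chip3 and the fingers above 0.3 N or contact force between any of chip1, chip2, chip3 and the arm above 0.3 N or contact force between any of chip1, chip2, chip3 and loupe above 0.3 N).
It fails at once if the collar is shifted by more than 5 mm (distance of focus_mark from where it was at the start of the episode above 0.005 m).
It fails at once if the box, cup or jar is moved by more than 30 mm (distance of any of sawn_box, cup, jar from where it was at the start of the episode above 0.03 m).
It also fails if it takes over 59 s, if anything falls off the work surface, if the arm or the gripper's body presses on something with over 40 N, if the wrist force passes 120 N, or if a joint passes its speed limit or range.

### The arm

A 6-joint arm with a two-finger parallel gripper is mounted at the origin on the work surface. World frame = base frame: x ahead of the robot, y to its left, z up, the work surface at z = 0. Lengths are in m, angles in rad, forces in N, time in s.
With the tool pointing down it reaches from about 0.35 to 0.725 m from the base axis. Payload 6 kg.
Tool frame: the origin (TCP) lies midway between the tips of the shut fingers; the grasp point (between the pads) lies behind it (r.grip_depth is the z of the grasp point in the tool frame, in m); z points along the fingers, y is the direction in which the jaws open and shut (so a half turn about z gives the same grasp; the last joint's range is limited). The gripper opens to 85 mm and grips with 20 to 120 N. Pads are 22 mm wide; open, the fingers measure 114 mm over their backs; the gripper's body (76 mm by 85 mm) begins 54 mm behind the grasp point. The pads swing forward as they close: fully open they stand 13 mm farther back than shut.
Start: joints at [1.574, 0.04, 0.085, 0, -1.615, -0.334], TCP at [0.195, 0.567, 0.231] pointing down, gripper open.
Joint ranges: [-2.56, 2.56], [-1.29, 2.01], [-1.08, 1.49], [-3.29, 1.98], [-2.81, -0.18], [-2.99, 2.99]. Speed limits (rad/s): [2.57, 2.57, 3.01, 3.14, 3.14, 3.14].

### API

Orientations are given as [roll, pitch, yaw] about the fixed x, y, z axes, in that order (R = Rz(yaw) Ry(pitch) Rx(roll)).
In Python, from plant import r gives the robot as it stands. The module is installed in compiled form; this text tells all that it offers.
- The arm moves only by the tool arm_command, never from a script. Its argument "plan" is a list of rows, each a list of 3 entries, a list of its own where there are three numbers: the turn, a rotation vector about the tool's x, y, z in degrees, then the shift along the tool's x, y, z in cm, then the finger opening in cm, from 0 to 8.54. In form: [[[wx, wy, wz], [tx, ty, tz], hand], ...]. A call has exactly 8 rows; each row is the pose to reach, as a shift and turn from the pose commanded when the call began, along the tool's axes at that moment; what a row does not reach only later rows make up. A row lasts 1/10 s, in which the tool goes at most 50 mm and 8.59 degrees, less where a joint would pass 70% of its speed; a pose out of reach is approached as far as the arm can. A call with a gripper value outside its range is refused whole. The fingers move at their own pace and stop on an object; "squeeze" is the grip in N (left out, the last holds). Time passes only in rows, so rows that repeat a pose let the fingers close, or fill a call up. It gives the time, the measured TCP pose, the force and the opening at its end, in the units of the state.
- r.sense(): the state, without advancing time (a new reading comes with each control period).
- r.get_image(name): name is "scene" or "side" or "wrist"; returns a dict with "frame" (480x640x3 uint8, red, green, blue), "fx", "fy", "cx", "cy" (pixels), "rvec" (rotation vector, rad) and "tvec" (3), from world to camera coordinates, as OpenCV has them; the wrist camera has in their place "tool_from_camera" (4x4, takes a point from camera to tool coordinates, whose origin is the TCP and whose axes are the flange's). Camera axes: x right, y down, z forward; pixel columns grow to the right and rows downward; lengths in m; the calibration is good to about 2 mm. A picture is of the moment at which its call begins: read the wrist's pose just before it. There is no depth.
- r.hand_in(): hands the job in, once; it reports no verdict.
The state is a dict: "time_s": time; "q": joint angles; "qvel": joint speeds; "joint_torque": joint torques, N m; "tool_pos": TCP position; "tcp_rot": TCP orientation; "contact_force": force on the tool from outside, world axes, zero at the start; "ft_torque": the same for the moment, N m; "grip_width": finger opening in m.
Only numpy, scipy, OpenCV 4.12 (cv2) and the standard library are available. Lean on these libraries where they do the work, as an engineer would, in place of code of your own. Each camera call takes 0.05 s, during which the arm holds its last target.

## Working session

There is one attempt and no reset: what is moved stays moved. The work goes in short steps, Python scripts to look and compute and a tool call to move; the robot and the scene stay as the last step left them, time stands still between calls to the robot, and variables do not carry over. Pictures are saved under pics/ and viewed, and the job is handed in when it is done.

Besides the shell and the picture viewer there is one more tool, called after "Call:" in YAML: its name, and indented under it one key for each argument. arm_command: Moves the arm, as the interface text tells. Its arguments: {"type":"object","properties":{"plan":{"type":"array"},"squeeze":{"type":"number"}},"required":["plan"]}

```bash
mkdir -p pics; ls; python3 - <<'E'
from plant import r
import cv2
s=r.sense();print(s['time_s'],s['tool_pos'],s['tcp_rot'],s['grip_width'],r.grip_depth)
for n in ['scene','side','wrist']:
    d=r.get_image(n); cv2.imwrite(f'pics/{n}0.png',d['frame'][:,:,::-1])
    print(n,{k:v for k,v in d.items() if k!='frame'})
E
```

```text
pics
0.0 [0.1947121  0.56716829 0.23023938] [ 3.13977322e+00 -1.69782851e-04 -3.30807667e-01] 0.08517701299878337 -0.0187
scene {'fx': 520.3016128428392, 'fy': 520.3016128428392, 'cx': 320.35285342575736, 'cy': 242.03126006918112, 'rvec': array([ 2.23757014,  1.3713841 , -0.39981779]), 'tvec': array([-0.21198492, -0.42183935,  1.50802942])}
side {'fx': 502.11714978657676, 'fy': 502.11714978657676, 'cx': 317.32423837335693, 'cy': 239.93135594323107, 'rvec': array([ 0.66885806, -2.60337846,  1.21568598]), 'tvec': array([0.46507369, 0.29724121, 0.71335412])}
wrist {'fx': 430.00174353542434, 'fy': 430.00174353542434, 'cx': 319.75209684167356, 'cy': 234.33543030868444, 'tool_from_camera': array([[ 5.71239417e-04, -9.65335430e-01, -2.61011841e-01,
         6.65209688e-02],
       [ 9.99999828e-01,  5.86030309e-04,  2.11618663e-05,
        -1.97014429e-03],
       [ 1.32532550e-04, -2.61011808e-01,  9.65335599e-01,
        -1.42296931e-01],
       [ 0.00000000e+00,  0.00000000e+00,  0.00000000e+00,
         1.00000000e+00]])}
```

View pics/scene0.png

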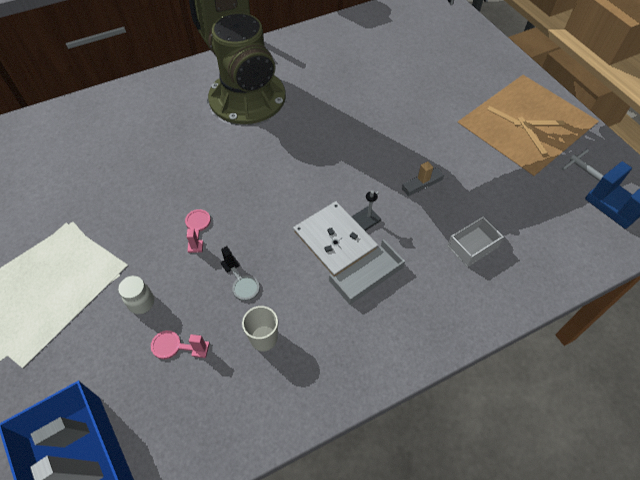

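View pics/side0.png

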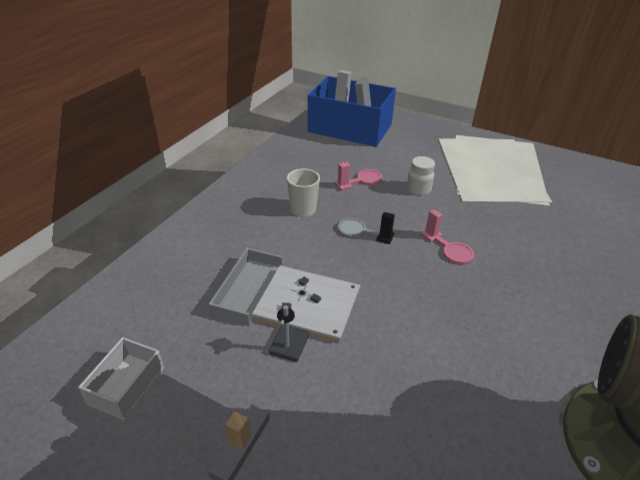

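View pics/wrist0.png

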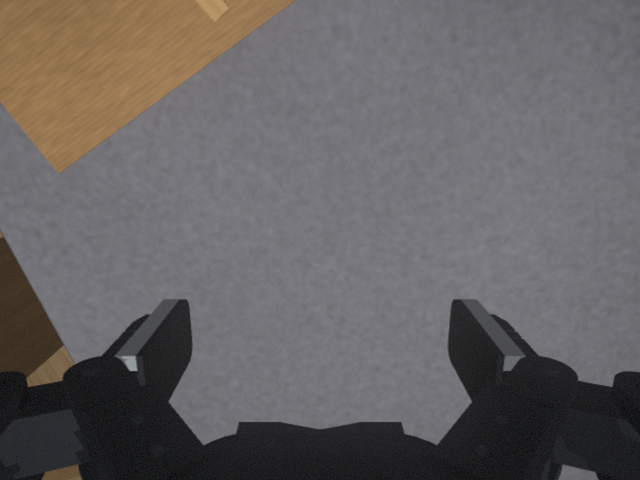

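```bash
cat > h.py <<'E'
import numpy as np,cv2
from scipy.spatial.transform import Rotation as Rn
C={'scene':(520.3016128428392,320.35285342575736,242.03126006918112,[2.23757014,1.3713841,-0.39981779],[-0.21198492,-0.42183935,1.50802942]),
'side':(502.11714978657676,317.32423837335693,239.93135594323107,[0.66885806,-2.60337846,1.21568598],[0.46507369,0.29724121,0.71335412])}
TC=np.array([[5.71239417e-04,-9.65335430e-01,-2.61011841e-01,6.65209688e-02],[9.99999828e-01,5.86030309e-04,2.11618663e-05,-1.97014429e-03],[1.32532550e-04,-2.61011808e-01,9.65335599e-01,-1.42296931e-01],[0,0,0,1]])
WF=(430.00174353542434,319.75209684167356,234.33543030868444)
def cam(n,pose=None):
    if n=='wrist':
        p,rpy=pose; T=np.eye(4);T[:3,:3]=Rn.from_euler('xyz',rpy).as_matrix();T[:3,3]=p
        M=T@TC; return WF,M[:3,:3].T,-M[:3,:3].T@M[:3,3]
    f,cx,cy,rv,t=C[n]; return (f,cx,cy),Rn.from_rotvec(rv).as_matrix(),np.array(t)
def ray(n,uv,z,pose=None):
    (f,cx,cy),R,t=cam(n,pose); d=R.T@np.array([(uv[0]-cx)/f,(uv[1]-cy)/f,1]); o=-R.T@t
    return o+d*(z-o[2])/d[2]
def proj(n,P,pose=None):
    (f,cx,cy),R,t=cam(n,pose); c=R@np.asarray(P,float)+t
    return np.array([cx+f*c[0]/c[2],cy+f*c[1]/c[2]])
E
python3 - <<'E'
import cv2
a=cv2.imread('pics/scene0.png');b=cv2.imread('pics/side0.png')
cv2.imwrite('pics/sA.png',cv2.resize(a[180:310,280:440],None,fx=5,fy=4.6,interpolation=2)[:598])
cv2.imwrite('pics/sA.png',cv2.resize(a[185:305,280:440],None,fx=5,fy=5,interpolation=2))
cv2.imwrite('pics/sB.png',cv2.resize(a[200:360,170:290],None,fx=3.75,fy=3.75,interpolation=2))
cv2.imwrite('pics/dA.png',cv2.resize(b[240:365,205:365],None,fx=4.8,fy=4.8,interpolation=2))
cv2.imwrite('pics/sC.png',cv2.resize(a[150:210,390:460],None,fx=8,fy=8,interpolation=2))
cv2.imwrite('pics/dC.png',cv2.resize(b[400:480,200:290],None,fx=7,fy=7,interpolation=2))
E
```

```text
(no output)
```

View pics/sA.png

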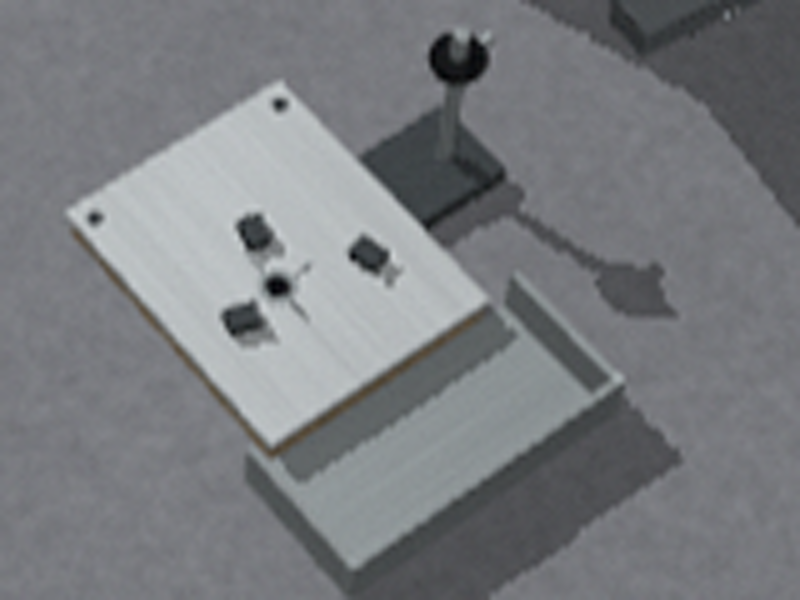

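View pics/dA.png

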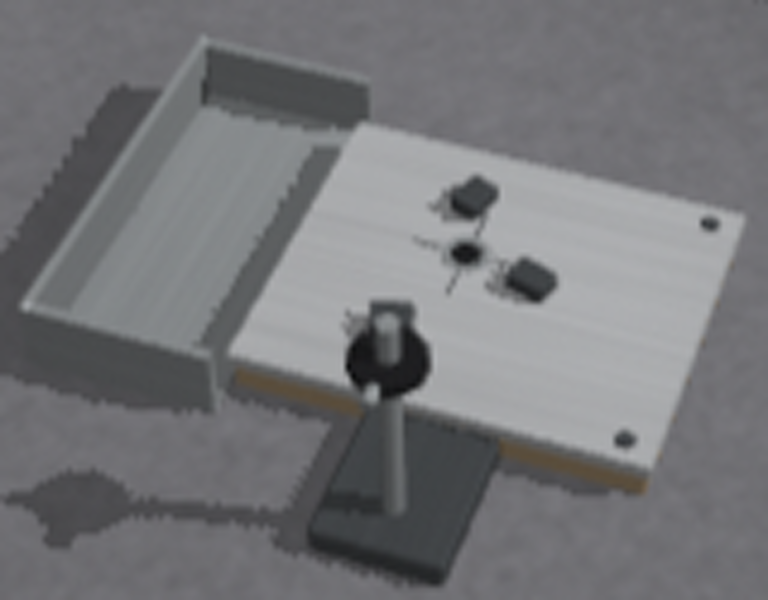

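View pics/sB.png

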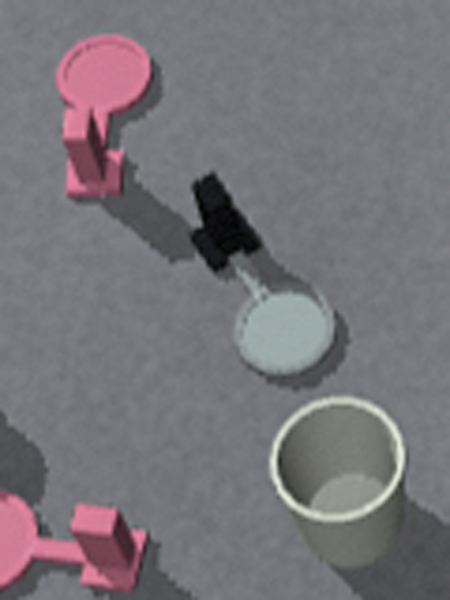

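View pics/sC.png

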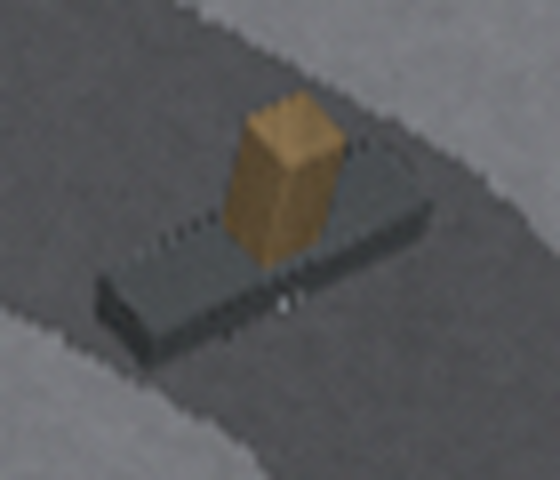

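View pics/dC.png

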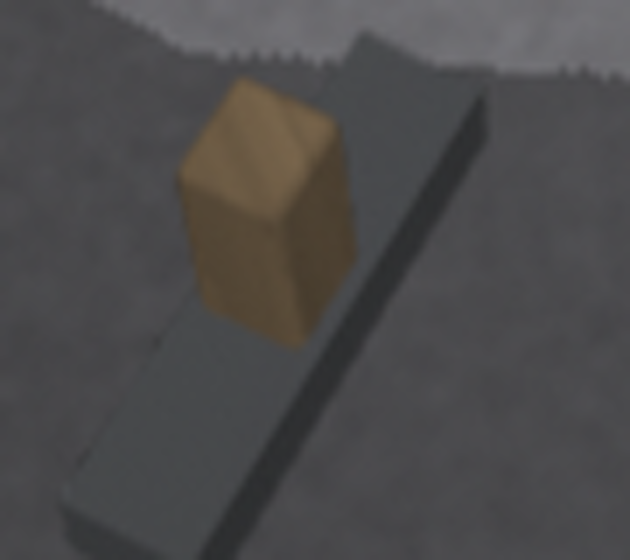

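```bash
python3 - <<'E'
from h import *
np.set_printoptions(precision=4,suppress=True)
sA=lambda x,y:(280+x/5-.4,185+y/5-.4)
dA=lambda x,y:(205+x/4.8-.4,240+y/4.8-.4)
sB=lambda x,y:(170+x/3.75-.4,200+y/3.75-.4)
sC=lambda x,y:(390+x/8-.45,150+y/8-.45)
dC=lambda x,y:(200+x/7-.45,400+y/7-.45)
loc=np.array([[-80,65],[-80,-65],[80,65],[80,-65]])/1000
def fit(P):
    P=np.array(P)[:,:2];a=loc-loc.mean(0);b=P-P.mean(0)
    H=a.T@b;th=np.arctan2(H[0,1]-H[1,0],H[0,0]+H[1,1])
    return P.mean(0),th,np.linalg.norm(P[0]-P[1]),np.linalg.norm(P[0]-P[2])
print('scene',fit([ray('scene',sA(*p),.018) for p in [(280,82),(68,213),(487,305),(273,446)]]))
print('side',fit([ray('side',dA(*p),.018) for p in [(655,468),(745,215),(230,355),(367,122)]]))
print('hole',ray('scene',sA(277,287),.018),ray('side',dA(465,253),.018))
def tri(a,b):
    o=[]
    for n,uv in (('scene',a),('side',b)):
        p=ray(n,uv,0.);q=ray(n,uv,.1);d=q-p;o.append((p,d/np.linalg.norm(d)))
    (p,d),(q,e)=o;A=np.stack([d,-e],1);s=np.linalg.lstsq(A,q-p,rcond=None)[0]
    P=p+s[0]*d;Q=q+s[1]*e;return (P+Q)/2,np.linalg.norm(P-Q)
print('collar',tri(sA(459,58),dA(388,361)))
for p in [(257,230),(370,255),(245,320)]:print('chip',ray('scene',sA(*p),.023))
for p in [(475,198),(530,280)]:print('chipside',ray('side',dA(*p),.023))
P=np.array([ray('scene',sC(*p),.072) for p in [(303,92),(345,137),(297,165),(247,118)]]);print('scr',P.mean(0),P)
P=np.array([ray('side',dC(*p),.072) for p in [(243,78),(343,122),(278,220),(180,172)]]);print('scr',P.mean(0),P)
print('scr bar ends', [ray('scene',sC(*p),.02) for p in [(100,280),(150,338),(432,203)]])
print('bar side', [ray('side',dC(*p),.02) for p in [(365,35),(485,92),(65,505)]])
print('lens',ray('scene',sB(285,332),.006),ray('side',(350.5,227.5),.006))
print('griptop',ray('scene',sB(207,182),.062),ray('side',(388.5,216),.062))
print('cup',ray('scene',sB(339,458),.085),'jar',ray('scene',(131,285),.075))
print('box',ray('scene',(477,238),.045))
print('pinks',ray('scene',(199,219),.006),ray('scene',(197,250),.004),ray('scene',(166,345),.004),ray('scene',(200,350),.004))
E
```

```text
scene (array([ 0.5535, -0.0064]), np.float64(0.16974847496789894), np.float64(0.12873178271109206), np.float64(0.1604723513571814))
side (array([ 0.5505, -0.0062]), np.float64(0.17597805313496406), np.float64(0.1296512311828874), np.float64(0.15970265589614344))
hole [ 0.5685 -0.0138  0.018 ] [ 0.5688 -0.0133  0.018 ]
collar (array([0.5337, 0.0979, 0.0867]), np.float64(5.296266753865766e-05))
chip [ 0.5388 -0.0088  0.023 ]
chip [0.5753 0.0319 0.023 ]
chip [ 0.5806 -0.037   0.023 ]
chipside [ 0.5776 -0.0364  0.023 ]
chipside [ 0.5385 -0.009   0.023 ]
scr [0.5037 0.2731 0.072 ] [[0.4923 0.2825 0.072 ]
 [0.5133 0.2839 0.072 ]
 [0.5161 0.2646 0.072 ]
 [0.4933 0.2613 0.072 ]]
scr [0.5017 0.2745 0.072 ] [[0.5131 0.2643 0.072 ]
 [0.4913 0.2628 0.072 ]
 [0.4905 0.2849 0.072 ]
 [0.512  0.2858 0.072 ]]
scr bar ends [array([0.4943, 0.2161, 0.02  ]), array([0.521 , 0.2177, 0.02  ]), array([0.5154, 0.327 , 0.02  ])]
bar side [array([0.519 , 0.2205, 0.02  ]), array([0.49  , 0.2195, 0.02  ]), array([0.5128, 0.3294, 0.02  ])]
lens [ 0.5797 -0.2455  0.006 ] [ 0.578  -0.2412  0.006 ]
griptop [ 0.4965 -0.2536  0.062 ] [ 0.4998 -0.2483  0.062 ]
cup [ 0.7048 -0.2566  0.085 ] jar [ 0.5014 -0.4631  0.075 ]
box [0.7212 0.2724 0.045 ]
pinks [ 0.3532 -0.2736  0.006 ] [ 0.4339 -0.3081  0.004 ] [ 0.6272 -0.446   0.004 ] [ 0.67   -0.3862  0.004 ]
```

```bash
cat >> h.py <<'E'
def rel(p,yaw,cur=None):
    if cur is None:
        from plant import r
        s=r.sense();cur=(s['tool_pos'],s['tcp_rot'])
    R0=Rn.from_euler('xyz',cur[1]);R1=Rn.from_euler('xyz',[np.pi,0,yaw])
    print('turn',np.round(np.degrees((R0.inv()*R1).as_rotvec()),2),'shift cm',np.round(100*R0.inv().apply(np.array(p)-cur[0]),2))
def snap(n,fn):
    from plant import r
    s=r.sense();d=r.get_image(n);cv2.imwrite(fn,d['frame'][:,:,::-1])
    print('t',s['time_s'],'pose',repr(s['tool_pos']),repr(s['tcp_rot']),s['contact_force'],s['grip_width'])
    return s['tool_pos'],s['tcp_rot']
E
python3 -c "
from h import *
rel([.503,.274,.15],-1.506)"
```

```text
turn [ 6.000e-02 -5.000e-02  6.733e+01] shift cm [38.68 17.71  8.08]
```

Call:
arm_command:
  plan:
    - [[0,0,67.3],[38.7,17.7,8.0],8.5]
    - [[0,0,67.3],[38.7,17.7,8.0],8.5]
    - [[0,0,67.3],[38.7,17.7,8.0],8.5]
    - [[0,0,67.3],[38.7,17.7,8.0],8.5]
    - [[0,0,67.3],[38.7,17.7,8.0],8.5]
    - [[0,0,67.3],[38.7,17.7,8.0],8.5]
    - [[0,0,67.3],[38.7,17.7,8.0],8.5]
    - [[0,0,67.3],[38.7,17.7,8.0],8.5]
  squeeze: 60

```text
time_s: 0.95
tool_pos: [0.4809, 0.2951, 0.157]
tcp_rot: [3.142, 0.0, -1.511]
contact_force: [1.2, 1.9, 0.2]
grip_width: 0.085
```

```bash
python3 -c "
from h import *
rel([.503,.274,.15],-1.506)"
```

```text
turn [ 0.    0.01 -0.29] shift cm [ 2.23 -2.08  0.7 ]
```

Call:
arm_command:
  plan:
    - [[0,0,0],[2.2,-2.1,0.7],8.5]
    - [[0,0,0],[2.2,-2.1,0.7],8.5]
    - [[0,0,0],[2.2,-2.1,0.7],8.5]
    - [[0,0,0],[2.2,-2.1,0.7],8.5]
    - [[0,0,0],[2.2,-2.1,0.7],8.5]
    - [[0,0,0],[2.2,-2.1,0.7],8.5]
    - [[0,0,0],[2.2,-2.1,0.7],8.5]
    - [[0,0,0],[2.2,-2.1,0.7],8.5]

```text
time_s: 1.75
tool_pos: [0.502, 0.2765, 0.1505]
tcp_rot: [-3.141, 0.0, -1.505]
contact_force: [0.8, 0.4, -0.0]
grip_width: 0.085
```

```bash
python3 -c "
from h import *
snap('wrist','pics/w1.png')"
```

```text
t 1.75 pose array([0.50203579, 0.27648478, 0.15053418]) array([-3.14142052e+00,  1.17527847e-04, -1.50471551e+00]) [ 0.75135404  0.44442228 -0.03304927] 0.08500374343870937
```

View pics/w1.png

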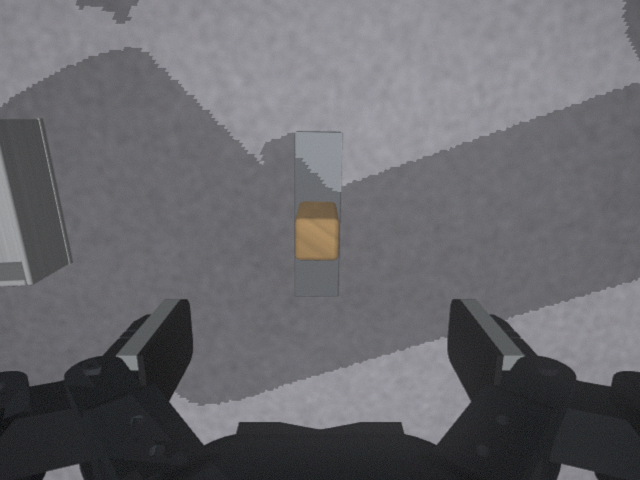

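```bash
python3 -c "
from h import *
np.set_printoptions(precision=4,suppress=True)
pose=([.50203579,.27648478,.15053418],[-3.14142,.00012,-1.50472])
for p in [(295.5,218),(338,218),(339,260),(296,259)]:print(ray('wrist',p,.072,pose))
print(np.mean([ray('wrist',p,.072,pose) for p in [(295.5,218),(338,218),(339,260),(296,259)]],0))
for p in [(295,132),(343,132),(340,296),(295,296)]:print(ray('wrist',p,.02,pose))
rel([.5025,.2745,.033],-1.505)
"
```

```text
[0.5178 0.2618 0.072 ]
[0.4955 0.2603 0.072 ]
[0.4931 0.2835 0.072 ]
[0.5163 0.2845 0.072 ]
[0.5057 0.2725 0.072 ]
[0.5231 0.2196 0.02  ]
[0.4936 0.2176 0.02  ]
[0.4868 0.3265 0.02  ]
[0.5175 0.3286 0.02  ]
turn [-0.01  0.    0.01] shift cm [ 0.19 -0.03 11.75]
```

```bash
python3 -c "
from h import *
rel([.5048,.2728,.034],-1.506)
"
```

```text
turn [-0.01  0.    0.06] shift cm [ 0.38 -0.24 11.65]
```

Call:
arm_command:
  plan:
    - [[0,0,0],[0.4,-0.25,4],8.5]
    - [[0,0,0],[0.4,-0.25,8],8.5]
    - [[0,0,0],[0.4,-0.25,10.5],8.5]
    - [[0,0,0],[0.4,-0.25,11.65],8.5]
    - [[0,0,0],[0.4,-0.25,11.65],2]
    - [[0,0,0],[0.4,-0.25,11.65],1]
    - [[0,0,0],[0.4,-0.25,11.65],1]
    - [[0,0,0],[0.4,-0.25,11.65],1]
  squeeze: 60

```text
time_s: 2.6
tool_pos: [0.5057, 0.2729, 0.0356]
tcp_rot: [-3.14, 0.002, -1.505]
contact_force: [0.2, -0.2, -0.4]
grip_width: 0.0272
```

Call:
arm_command:
  plan:
    - [[0,0,0],[0,0,0],1]
    - [[0,0,0],[0,0,0],1]
    - [[0,0,0],[0,0,0],1]
    - [[0,0,0],[0,0,-2],1]
    - [[0,0,0],[0,0,-5],1]
    - [[0,0,0],[0,0,-9],1]
    - [[0,0,0],[0,0,-12.5],1]
    - [[0,0,0],[0,0,-12.5],1]

```text
time_s: 3.4
tool_pos: [0.507, 0.2733, 0.1648]
tcp_rot: [-3.134, 0.004, -1.505]
contact_force: [0.4, 0.6, -1.8]
grip_width: 0.0235
```

```bash
python3 -c "
from h import *
snap('side','pics/d2.png')
rel([.552-.055*.985,-.0063-.055*.171,.16],-1.506-.065+.172)"
```

```text
t 3.4 pose array([0.50701186, 0.27332344, 0.16484665]) array([-3.13395021,  0.00444024, -1.50536326]) [ 0.43920733  0.57186904 -1.78956449] 0.0235081747522208
turn [-0.2   0.15 -6.1 ] shift cm [28.75  2.68  0.05]
```

View pics/d2.png

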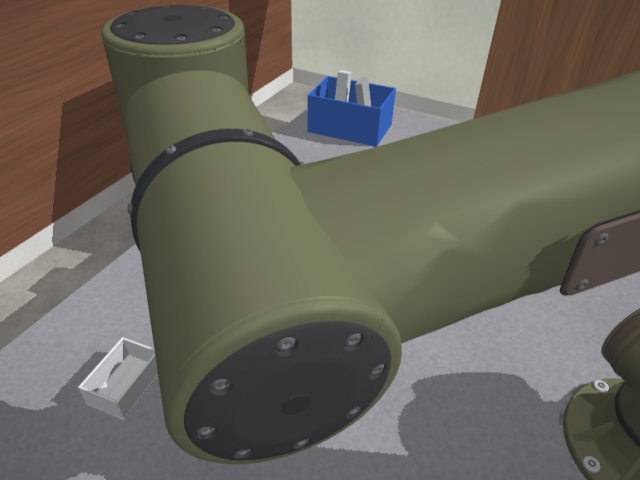

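Call:
arm_command:
  plan:
    - [[0,0,-6.1],[4.5,0.4,0],1]
    - [[0,0,-6.1],[9,0.9,0],1]
    - [[0,0,-6.1],[13.5,1.3,0],1]
    - [[0,0,-6.1],[18,1.7,0],1]
    - [[0,0,-6.1],[22.5,2.1,0],1]
    - [[0,0,-6.1],[26,2.5,0],1]
    - [[0,0,-6.1],[28.7,2.7,0],1]
    - [[0,0,-6.1],[28.7,2.7,0],1]

```text
time_s: 4.25
tool_pos: [0.4956, -0.0186, 0.157]
tcp_rot: [3.138, -0.0, -1.403]
contact_force: [0.2, -0.5, -2.0]
grip_width: 0.0234
```

```bash
python3 -c "
from h import *
snap('wrist','pics/w3.png');snap('scene','pics/s3.png')
import cv2
a=cv2.imread('pics/s3.png');cv2.imwrite('pics/s3c.png',cv2.resize(a[165:305,270:440],None,fx=4.2,fy=4.2,interpolation=2))
rel([.552-.055*.985,-.0063-.055*.171,.16],-1.506-.065+.172)"
```

```text
t 4.25 pose array([ 0.49564783, -0.01859625,  0.1569528 ]) array([ 3.13836909e+00, -2.77266492e-04, -1.40257234e+00]) [ 0.16463131 -0.46304445 -2.03047376] 0.023402821703382686
t 4.3 pose array([ 0.49585961, -0.01724732,  0.15698249]) array([ 3.13863652e+00,  2.13577057e-04, -1.40177921e+00]) [-0.37328096 -0.1438262  -2.3423015 ] 0.02293429133655689
turn [ 0.15  0.02 -0.09] shift cm [-0.03 -0.18 -0.29]
```

View pics/w3.png

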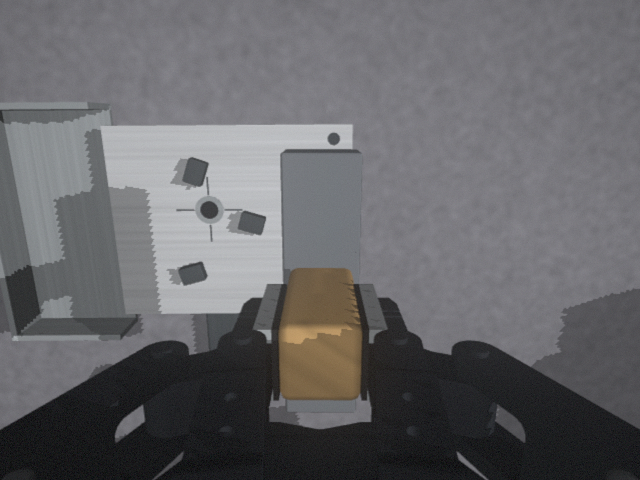

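View pics/s3c.png

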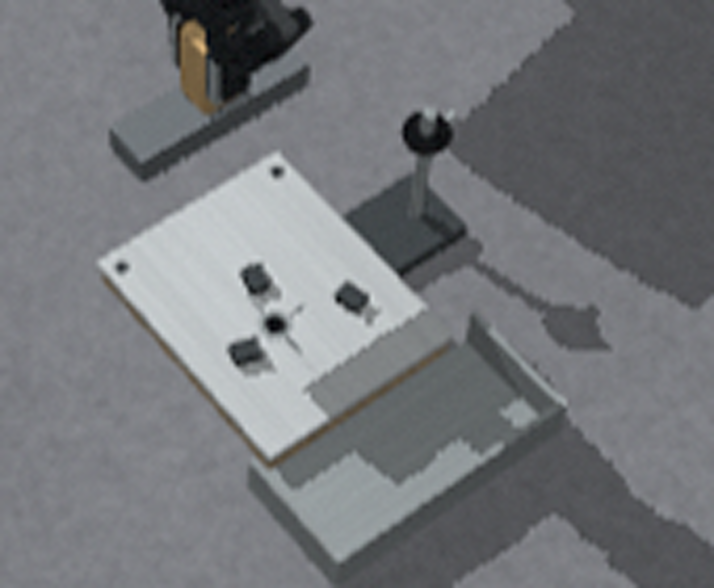

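```bash
python3 -c "
from h import *
np.set_printoptions(precision=4,suppress=True)
pose=([ 0.49575, -0.018, 0.15697],[3.1385,0,-1.4022])
def pl(P): 
    d=P[:2]-[.552,-.0063];c,s=np.cos(.172),np.sin(.172);return np.array([c*d[0]+s*d[1],-s*d[0]+c*d[1]])
for n,p,z in [('hole',(209,210),.018),('c--',(353,125),.018),('c+-',(101,126),.018),('c++',(124,315),.018),('chipA',(252,222),.026),('C',(196,171),.026),('B',(192,273),.026),('barA',(281,150),.142),('barB',(361,150),.142)]:
    P=ray('wrist',p,z,pose);print(n,P,pl(P))
rel([.552-.055*.985,-.0063-.055*.171,.06],-1.399)
"
```

```text
hole [ 0.5713 -0.0125  0.018 ] [ 0.018  -0.0095]
c-- [ 0.487  -0.0827  0.018 ] [-0.0771 -0.0641]
c+- [ 0.6442 -0.0552  0.018 ] [ 0.0825 -0.064 ]
c++ [0.6232 0.0737 0.018 ] [0.0838 0.0667]
chipA [ 0.5411 -0.0113  0.026 ] [-0.0116 -0.003 ]
C [ 0.5802 -0.0383  0.026 ] [ 0.0223 -0.0363]
B [0.5764 0.0306 0.026 ] [0.0304 0.0321]
barA [ 0.5207 -0.07    0.142 ] [-0.0417 -0.0574]
barB [ 0.4923 -0.0748  0.142 ] [-0.0705 -0.0573]
turn [ 0.15  0.02 -0.09] shift cm [-0.03 -0.21  9.71]
```

Call:
arm_command:
  plan:
    - [[0,0,0],[-0.1,-0.2,3],1]
    - [[0,0,0],[-0.2,-0.2,6],1]
    - [[0,0,0],[-0.2,-0.2,8],1]
    - [[0,0,0],[-0.2,-0.2,9],1]
    - [[0,0,0],[-0.2,-0.2,9.5],1]
    - [[0,0,0],[-0.2,-0.2,9.7],1]
    - [[0,0,0],[-0.2,-0.2,9.7],1]
    - [[0,0,0],[-0.2,-0.2,9.7],1]

```text
time_s: 5.15
tool_pos: [0.499, -0.0134, 0.0629]
tcp_rot: [-3.14, -0.0, -1.399]
contact_force: [0.6, 0.6, -1.8]
grip_width: 0.0232
```

```bash
python3 -c "
from h import *
snap('wrist','pics/w4.png');snap('scene','pics/s4.png')
import cv2
a=cv2.imread('pics/s4.png');cv2.imwrite('pics/s4c.png',cv2.resize(a[165:305,270:440],None,fx=4.2,fy=4.2,interpolation=2))
"
```

```text
t 5.15 pose array([ 0.49902962, -0.01339771,  0.06294847]) array([-3.13999982e+00, -4.98536451e-05, -1.39880079e+00]) [ 0.56628824  0.55596886 -1.84758416] 0.023220514480084435
t 5.2 pose array([ 0.49899997, -0.01341311,  0.06291904]) array([-3.13997203e+00,  1.30011462e-05, -1.39887163e+00]) [ 0.31052464 -0.52172379 -2.75963635] 0.023265830381450848
```

View pics/w4.png

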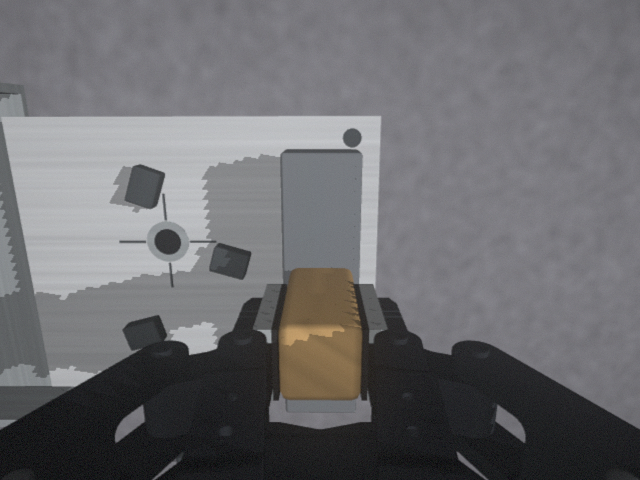

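View pics/s4c.png

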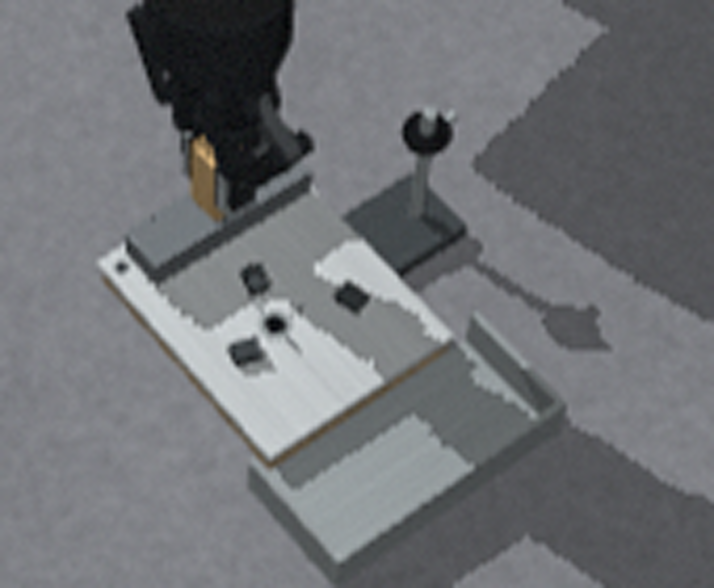

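Call:
arm_command:
  plan:
    - [[0,0,0],[0,0,0.4],1]
    - [[0,0,0],[0,0,0.7],1]
    - [[0,0,0],[0,0,0.8],1]
    - [[0,0,0],[0,0,0.9],1]
    - [[0,0,0],[0,0,0.9],1]
    - [[0,0,0],[0,0,0.9],1]
    - [[0,0,0],[0,0,0.9],1]
    - [[0,0,0],[0,0,0.9],1]

```text
time_s: 6.05
tool_pos: [0.4985, -0.0137, 0.0533]
tcp_rot: [-3.141, -0.0, -1.399]
contact_force: [-3.2, 0.0, 5.5]
grip_width: 0.0231
```

Call:
arm_command:
  plan:
    - [[0,0,0],[0,0,-0.05],1]
    - [[0,0,0],[0,-0.7,-0.05],1]
    - [[0,0,0],[0,-1.6,-0.05],1]
    - [[0,0,0],[0,-2.5,-0.05],1]
    - [[0,0,0],[0,-3.5,-0.05],1]
    - [[0,0,0],[0,-4.5,-0.05],1]
    - [[0,0,0],[0,-5.5,-0.05],1]
    - [[0,0,0],[0,-6.5,-0.05],1]

```text
time_s: 6.85
tool_pos: [0.5634, -0.0024, 0.0534]
tcp_rot: [3.141, -0.0, -1.399]
contact_force: [-4.6, -0.3, 2.9]
grip_width: 0.0234
```

```bash
python3 -c "
from h import *
snap('wrist','pics/w5.png')
"
```

```text
t 6.85 pose array([ 0.56335103, -0.00237289,  0.05339935]) array([ 3.14127234e+00, -2.53299149e-04, -1.39898005e+00]) [-4.56113004 -0.25934069  2.93035688] 0.023377883539581028
```

View pics/w5.png

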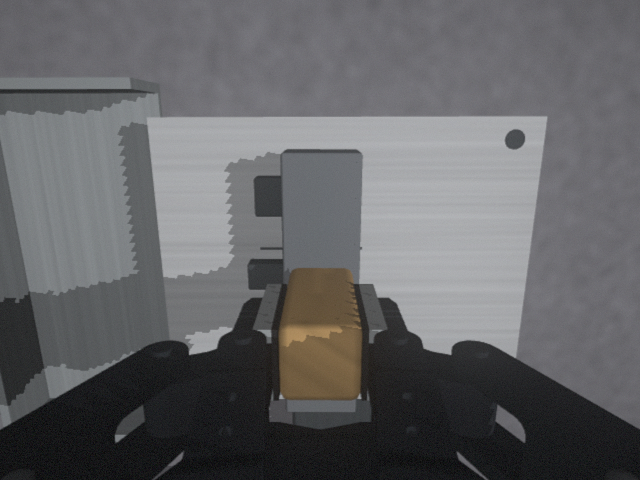

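Call:
arm_command:
  plan:
    - [[0,0,0],[0,-1,0],1]
    - [[0,0,0],[0,-2,0],1]
    - [[0,0,0],[0,-3,0],1]
    - [[0,0,0],[0,-4.1,0],1]
    - [[0,0,0],[0,-5.2,0],1]
    - [[0,0,0],[0,-6.3,0],1]
    - [[0,0,0],[0,-7.4,0],1]
    - [[0,0,0],[0,-8.4,0],1]

```text
time_s: 7.7
tool_pos: [0.6477, 0.0124, 0.0548]
tcp_rot: [-3.138, -0.0, -1.399]
contact_force: [0.4, -0.9, -0.7]
grip_width: 0.0234
```

```bash
python3 -c "
from h import *
snap('wrist','pics/w6.png');snap('scene','pics/s6.png')
import cv2
a=cv2.imread('pics/s6.png');cv2.imwrite('pics/s6c.png',cv2.resize(a[165:305,270:440],None,fx=4.2,fy=4.2,interpolation=2))
"
```

```text
t 7.7 pose array([0.64766271, 0.01239569, 0.05475806]) array([-3.13765765e+00, -1.80320071e-04, -1.39867248e+00]) [ 0.44130873 -0.85791057 -0.67443162] 0.023415938320389355
t 7.75 pose array([0.64783302, 0.01260753, 0.05344575]) array([-3.13915026e+00,  8.51770781e-05, -1.39871033e+00]) [-0.48303462  0.95522176 -2.69120958] 0.02323593928199071
```

View pics/w6.png

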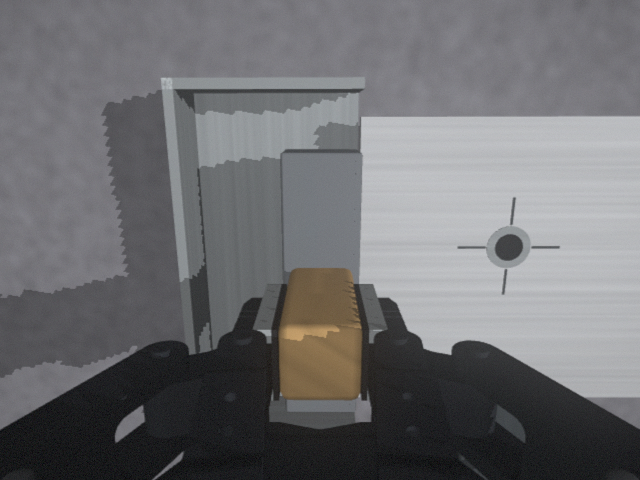

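View pics/s6c.png

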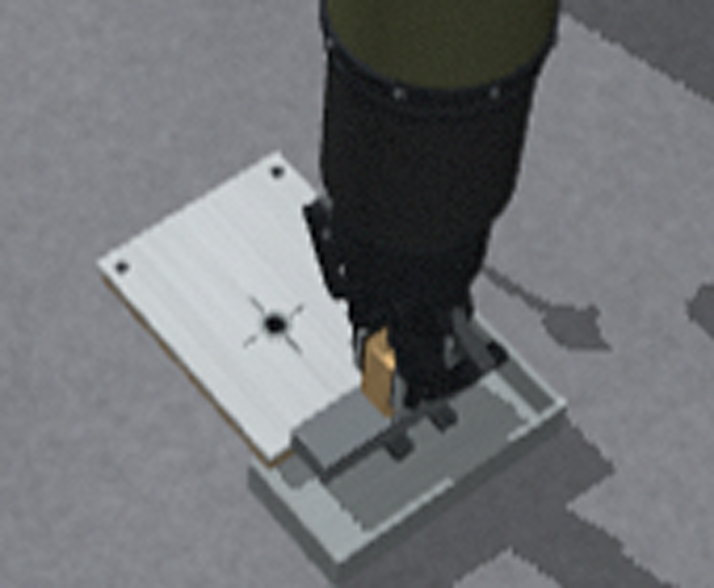

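Call:
arm_command:
  plan:
    - [[0,0,0],[0,0,-1],1]
    - [[0,0,0],[0,0,-3],1]
    - [[0,0,0],[0,0,-6],1]
    - [[0,0,0],[0,2,-9],1]
    - [[0,0,0],[0,4,-11],1]
    - [[0,0,0],[0,7,-11],1]
    - [[0,0,0],[0,9,-11],1]
    - [[0,0,0],[0,10,-11],1]

```text
time_s: 8.6
tool_pos: [0.5452, -0.0054, 0.1638]
tcp_rot: [-3.141, 0.001, -1.399]
contact_force: [0.4, -0.0, -1.6]
grip_width: 0.0234
```

```bash
python3 -c "
from h import *
snap('wrist','pics/w7.png');snap('scene','pics/s7.png')
import cv2
a=cv2.imread('pics/s7.png');cv2.imwrite('pics/s7c.png',cv2.resize(a[165:305,270:440],None,fx=4.2,fy=4.2,interpolation=2))
"
```

```text
t 8.6 pose array([ 0.54523177, -0.00535551,  0.16375926]) array([-3.14126638e+00,  5.06250317e-04, -1.39888859e+00]) [ 0.41035476 -0.03808539 -1.64917253] 0.0234147593866066
t 8.65 pose array([ 0.54491836, -0.00548588,  0.1639217 ]) array([-3.14126497e+00,  4.73853225e-04, -1.39897277e+00]) [ 1.62217371 -0.32120637 -1.03480729] 0.023153042180061437
```

View pics/w7.png

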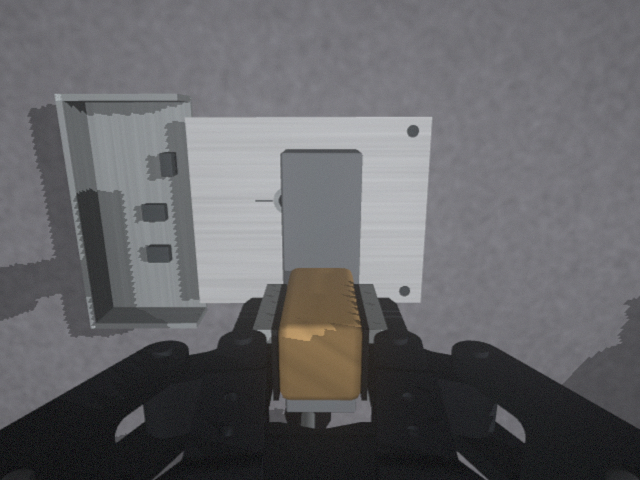

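View pics/s7c.png

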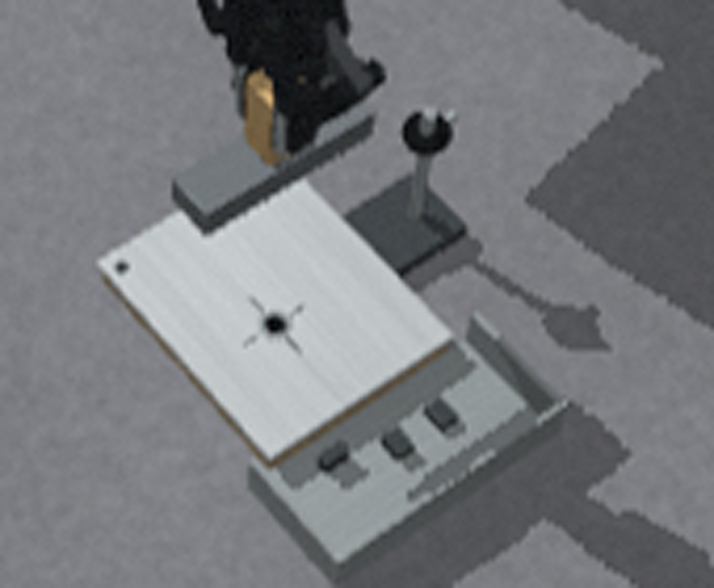

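```bash
python3 -c "
from h import *
rel([.50,.273,.174],-1.45)"
```

```text
turn [-0.04  0.02  2.93] shift cm [-28.21  -0.23  -1.01]
```

Call:
arm_command:
  plan:
    - [[0,0,0],[-1,2,-1],1]
    - [[0,0,0],[-4,3,-1],1]
    - [[0,0,0],[-9,3,-1],1]
    - [[0,0,0],[-14,3,-1],1]
    - [[0,0,0],[-19,2,-1],1]
    - [[0,0,3],[-23,1,-1],1]
    - [[0,0,3],[-26.5,0,-1],1]
    - [[0,0,3],[-28.2,-0.2,-1],1]

```text
time_s: 9.5
tool_pos: [0.5005, 0.276, 0.172]
tcp_rot: [3.14, -0.001, -1.449]
contact_force: [-0.1, -1.3, -2.4]
grip_width: 0.0236
```

```bash
python3 -c "
from h import *
rel([.50,.273,.037],-1.45)"
```

```text
turn [ 0.09 -0.06  0.04] shift cm [ 0.28  0.07 13.51]
```

Call:
arm_command:
  plan:
    - [[0,0,0],[0,0,3],1]
    - [[0,0,0],[0,0,7],1]
    - [[0,0,0],[0,0,10.5],1]
    - [[0,0,0],[0,0,12.3],1]
    - [[0,0,0],[0,0,13],1]
    - [[0,0,0],[0,0,13.4],1]
    - [[0,0,0],[0,0,13.6],1]
    - [[0,0,0],[0,0,13.6],1]

```text
time_s: 10.3
tool_pos: [0.501, 0.2734, 0.0385]
tcp_rot: [-3.14, 0.001, -1.451]
contact_force: [-0.1, 0.2, -1.3]
grip_width: 0.0235
```

Call:
arm_command:
  plan:
    - [[0,0,0],[0,0,0.1],1]
    - [[0,0,0],[0,0,0.2],1]
    - [[0,0,0],[0,0,0.3],1]
    - [[0,0,0],[0,0,0.3],1]
    - [[0,0,0],[0,0,0.3],1]
    - [[0,0,0],[0,0,0.3],1]
    - [[0,0,0],[0,0,0.3],1]
    - [[0,0,0],[0,0,0.3],1]

```text
time_s: 11.1
tool_pos: [0.5008, 0.2733, 0.0354]
tcp_rot: [-3.141, 0.0, -1.451]
contact_force: [-2.4, -0.5, 6.1]
grip_width: 0.0231
```

Contact with the bench. Release, then rise.

Call:
arm_command:
  plan:
    - [[0,0,0],[0,0,0],4]
    - [[0,0,0],[0,0,0],6]
    - [[0,0,0],[0,0,0],7]
    - [[0,0,0],[0,0,0],7]
    - [[0,0,0],[0,0,-2],7]
    - [[0,0,0],[0,0,-6],7]
    - [[0,0,0],[0,0,-10],7]
    - [[0,0,0],[0,0,-14],7]

```text
time_s: 11.9
tool_pos: [0.5003, 0.2728, 0.1758]
tcp_rot: [3.141, -0.0, -1.451]
contact_force: [0.4, 1.0, 1.0]
grip_width: 0.0698
```

```bash
python3 -c "
from h import *
snap('wrist','pics/w8.png')
rel([.44,-.24,.20],.09)"
```

```text
t 11.9 pose array([0.50034662, 0.27277276, 0.17579397]) array([ 3.14147699e+00, -4.03443958e-04, -1.45132056e+00]) [0.37766328 1.04671496 0.97387947] 0.06982685788827771
turn [ -0.64  -0.28 -88.3 ] shift cm [50.25 12.37 -1.88]
```

View pics/w8.png

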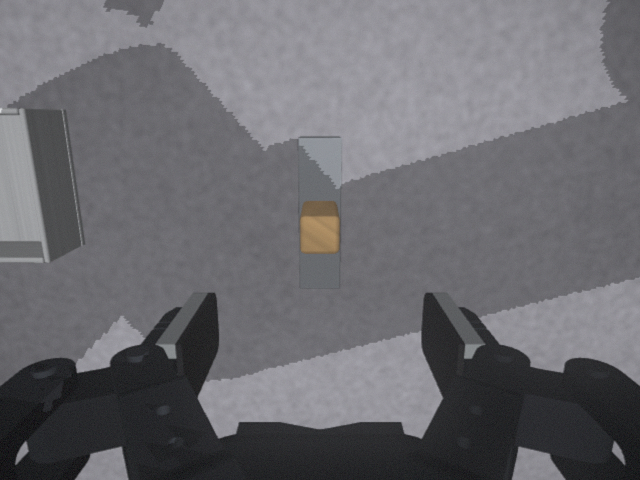

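```bash
python3 -c "
from h import *
np.set_printoptions(precision=1,suppress=True)
for n,ctr,th in [('scene',(.5535,-.0064),.17),('side',(.5505,-.0062),.176)]:
    R=lambda x,y,z:np.array([ctr[0]+np.cos(th)*x-np.sin(th)*y,ctr[1]+np.sin(th)*x+np.cos(th)*y,z])
    cr=(lambda p:(p-[280,185]+.4)*5) if n=='scene' else (lambda p:(p-[205,240]+.4)*4.8)
    for h in (.018,.075,.080,.085,.087,.090,.105): print(n,h,cr(proj(n,R(0,.105,h))))
a=cv2.imread('pics/scene0.png');b=cv2.imread('pics/side0.png')
x=cv2.resize(a[186:212,357:387],None,fx=18,fy=18,interpolation=0);y=cv2.resize(b[292:330,270:300],None,fx=12,fy=12,interpolation=0)
y=cv2.resize(y,(int(y.shape[1]*468/y.shape[0]),468),interpolation=0)
cv2.imwrite('pics/col.png',np.hstack([x[:456],y[:456]]))
"

```

```text
scene 0.018 [447.6 149. ]
scene 0.075 [457.6  77.3]
scene 0.08 [458.5  70.7]
scene 0.085 [459.4  64.1]
scene 0.087 [459.8  61.5]
scene 0.09 [460.4  57.5]
scene 0.105 [463.2  37.2]
side 0.018 [397.9 495.5]
side 0.075 [394.2 385.2]
side 0.08 [393.8 375.1]
side 0.085 [393.5 364.8]
side 0.087 [393.3 360.7]
side 0.09 [393.1 354.5]
side 0.105 [392.1 323. ]
```

View pics/col.png

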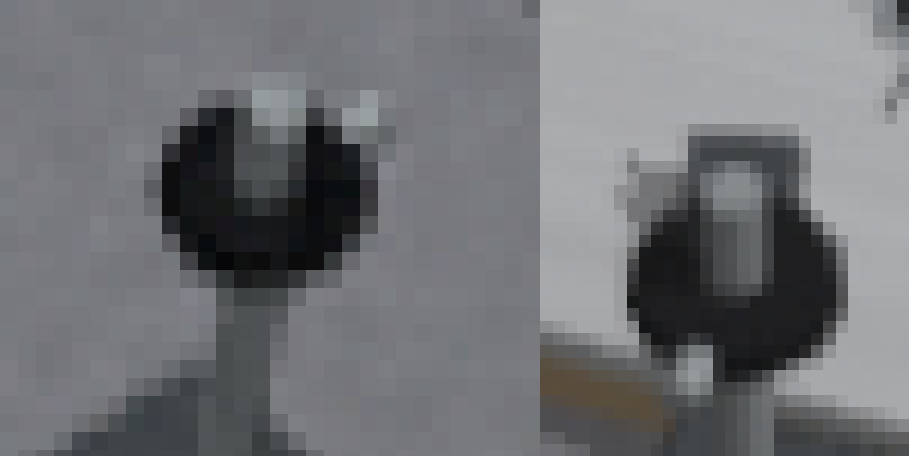

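Call:
arm_command:
  plan:
    - [[0,0,-8.5],[2,2,-1],7]
    - [[0,0,-17],[6,4,-3],7]
    - [[0,0,-25.5],[10,6,-4],7]
    - [[0,0,-34],[14,8,-4],7]
    - [[0,0,-42.5],[17,9.5,-4],7]
    - [[0,0,-51],[19,10.5,-4],7]
    - [[0,0,-59.5],[20,11,-4],7]
    - [[0,0,-68],[20,11,-4],7]

```text
time_s: 12.75
tool_pos: [0.4149, 0.0601, 0.2148]
tcp_rot: [-3.141, -0.001, -0.26]
contact_force: [0.2, -0.1, -0.4]
grip_width: 0.07
```

```bash
python3 -c "
from h import *
snap('wrist','pics/w9.png')
rel([.44,-.24,.20],.09)"
```

```text
t 12.75 pose array([0.41485607, 0.06011739, 0.21478202]) array([-3.14055870e+00, -1.20188925e-03, -2.59939648e-01]) [ 0.17349478 -0.0517919  -0.39287618] 0.07004416382259396
turn [ -0.04  -0.06 -19.6 ] shift cm [ 9.92 28.5   1.44]
```

View pics/w9.png

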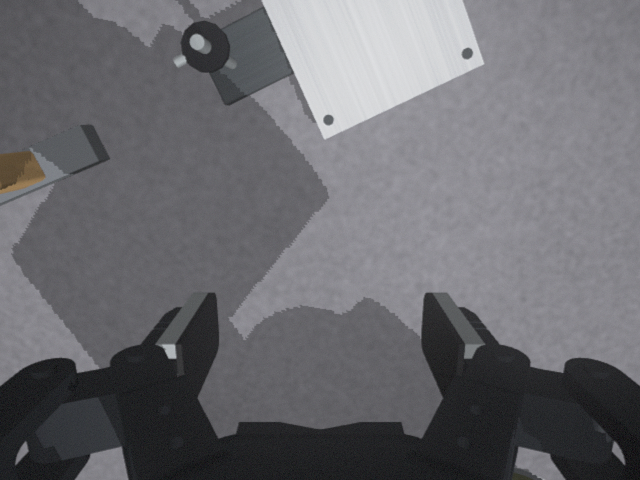

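```bash
python3 -c "
from h import *
from scipy.optimize import least_squares as L
np.set_printoptions(precision=4,suppress=True)
pose=([0.41485607,0.06011739,0.21478202],[-3.14055870,-1.20188925e-03,-2.59939648e-01])
def s(n,O):
    f=lambda P:np.concatenate([proj(k,P[:3],pose)-uv for k,uv in O]); q=L(f,[.53,.1,.09]);print(n,q.x,f(q.x))
s('col',[('scene',(371.3,196.0)),('side',(285.4,314.7)),('wrist',(205.5,46.5))])
s('col2',[('scene',(371.3,196.0)),('side',(285.4,314.7))])
s('top',[('scene',(372,191)),('side',(285.7,306.5)),('wrist',(197.5,42.5))])
s('top2',[('scene',(372,191)),('side',(285.7,306.5))])
"

```

```text
col [0.5352 0.0987 0.0883] [ 0.7926  0.1548 -1.0977 -0.6287  0.3543  0.4332]
col2 [0.5336 0.098  0.0871] [ 0.1237  0.0497  0.0861 -0.0232]
top [0.5344 0.0984 0.1069] [ 0.5355 -0.0925 -1.1739 -0.4792  0.3342  0.3397]
top2 [0.5331 0.0976 0.1057] [-0.1352 -0.0549 -0.094   0.0256]
```

Call:
arm_command:
  plan:
    - [[0,0,-8.5],[4,4,0],7]
    - [[0,0,-17],[6,8.5,0],7]
    - [[0,0,-19.6],[7.5,13,0.5],7]
    - [[0,0,-19.6],[8.5,17.5,1],7]
    - [[0,0,-19.6],[9.5,22,1.4],7]
    - [[0,0,-19.6],[9.9,26,1.4],7]
    - [[0,0,-19.6],[9.9,28.5,1.4],7]
    - [[0,0,-19.6],[9.9,28.5,1.4],7]

```text
time_s: 13.6
tool_pos: [0.4351, -0.2426, 0.1997]
tcp_rot: [3.141, 0.002, 0.07]
contact_force: [0.1, 0.7, 0.6]
grip_width: 0.0698
```

```bash
python3 -c "
from h import *
snap('wrist','pics/w10.png')"
```

```text
t 13.6 pose array([ 0.43506591, -0.24263698,  0.19968875]) array([3.14125800e+00, 1.66857192e-03, 6.99805269e-02]) [0.09865125 0.7056186  0.5615109 ] 0.06975449328950875
```

View pics/w10.png

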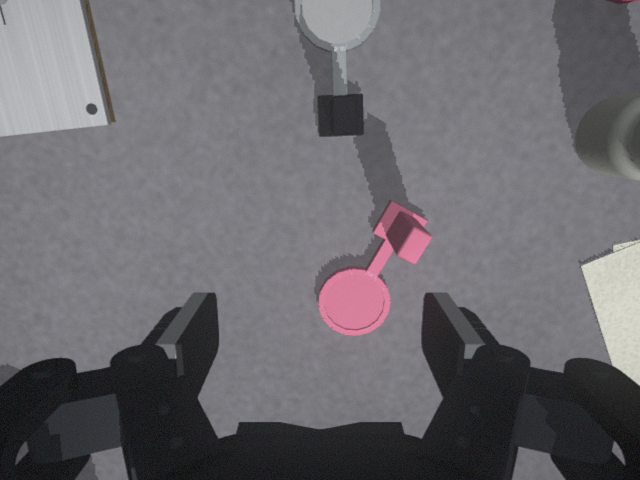

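```bash
python3 -c "
from h import *
np.set_printoptions(precision=4,suppress=True)
pose=([0.43506591,-0.24263698,0.19968875],[3.14125800,1.66857192e-03,6.998e-02])
print(ray('wrist',(337,9),.004,pose),ray('wrist',(341,115),.03,pose))
rel([.485,-.25,.17],.07)"
```

```text
[ 0.5767 -0.243   0.004 ] [ 0.5041 -0.2507  0.03  ]
turn [-0.    0.06  0.09] shift cm [4.87 1.24 2.97]
```

Call:
arm_command:
  plan:
    - [[0,0,0],[2,0.5,1],7]
    - [[0,0,0],[4,1,2],7]
    - [[0,0,0],[4.9,1,3],7]
    - [[0,0,0],[4.9,1,3],7]
    - [[0,0,0],[4.9,1,3],7]
    - [[0,0,0],[4.9,1,3],7]
    - [[0,0,0],[4.9,1,3],7]
    - [[0,0,0],[4.9,1,3],7]

```text
time_s: 14.45
tool_pos: [0.4857, -0.2458, 0.1712]
tcp_rot: [3.141, -0.001, 0.077]
contact_force: [0.3, -0.5, -0.6]
grip_width: 0.0699
```

```bash
python3 -c "
from h import *
snap('wrist','pics/w11.png')"
```

```text
t 14.45 pose array([ 0.4856941 , -0.24581238,  0.17116937]) array([ 3.14123601e+00, -1.18540496e-03,  7.74481660e-02]) [ 0.25867592 -0.53182814 -0.62530991] 0.06988203733848032
```

View pics/w11.png

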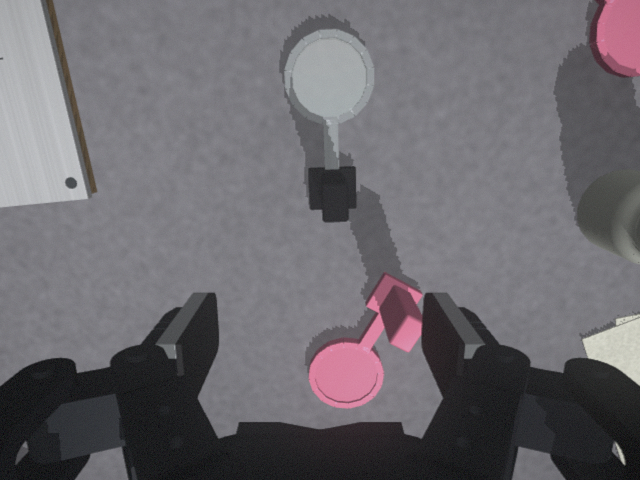

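```bash
python3 -c "
from h import *
np.set_printoptions(precision=4,suppress=True)
pose=([0.4856941,-0.24581238,0.17116937],[3.14123601,-1.18540496e-03,7.74481660e-02])
l=ray('wrist',(330,76),.006,pose)
F=np.array([ray('wrist',p,.008,pose) for p in [(309,168),(355,166.5),(356,208),(309,210)]]);print(F,F.mean(0))
for p in [(322.5,221.5),(349,221)]:print('top',ray('wrist',p,.062,pose))
f=F.mean(0);print('lens',l,np.hypot(*(l-f)[:2]),np.arctan2(*(l-f)[1::-1]))
a=cv2.imread('pics/w11.png')[20:240,270:400];cv2.imwrite('pics/w11c.png',cv2.convertScaleAbs(cv2.resize(a[130:],None,fx=6,fy=6,interpolation=2),alpha=3))
"

```

```text
[[ 0.5175 -0.2338  0.008 ]
 [ 0.5211 -0.2661  0.008 ]
 [ 0.4914 -0.2698  0.008 ]
 [ 0.4873 -0.2359  0.008 ]] [ 0.5043 -0.2514  0.008 ]
top [ 0.4923 -0.245   0.062 ]
top [ 0.4938 -0.2609  0.062 ]
lens [ 0.5799 -0.2435  0.006 ] 0.0759527389972686 0.10470624886984396
```

View pics/w11c.png

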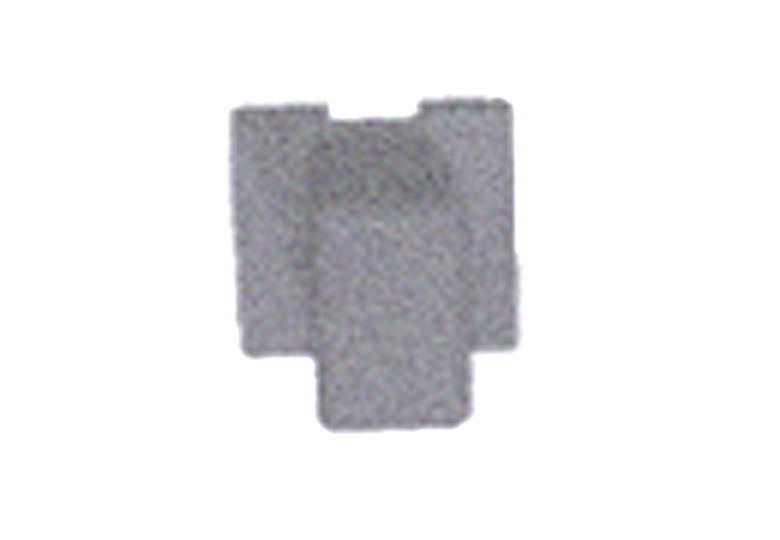

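```bash
python3 -c "
from h import *
rel([.505,-.2515,.020],.10)"
```

```text
turn [ 0.02 -0.06 -1.29] shift cm [ 1.86  0.71 15.11]
```

Call:
arm_command:
  plan:
    - [[0,0,-1.3],[1.9,0.7,2],7]
    - [[0,0,-1.3],[1.9,0.7,5],7]
    - [[0,0,-1.3],[1.9,0.7,9],7]
    - [[0,0,-1.3],[1.9,0.7,12],7]
    - [[0,0,-1.3],[1.9,0.7,14],7]
    - [[0,0,-1.3],[1.9,0.7,15.1],7]
    - [[0,0,-1.3],[1.9,0.7,15.1],7]
    - [[0,0,-1.3],[1.9,0.7,15.1],6]
  squeeze: 80

```text
time_s: 15.3
tool_pos: [0.506, -0.2517, 0.0208]
tcp_rot: [3.141, -0.001, 0.1]
contact_force: [1.1, -0.3, -0.8]
grip_width: 0.0603
```

```bash
python3 -c "
from h import *
snap('wrist','pics/w12.png')"
```

```text
t 15.3 pose array([ 0.50595745, -0.25165562,  0.02079586]) array([ 3.14053595e+00, -1.42540397e-03,  1.00444251e-01]) [ 1.09749359 -0.34369326 -0.77316874] 0.06026364628875058
```

View pics/w12.png

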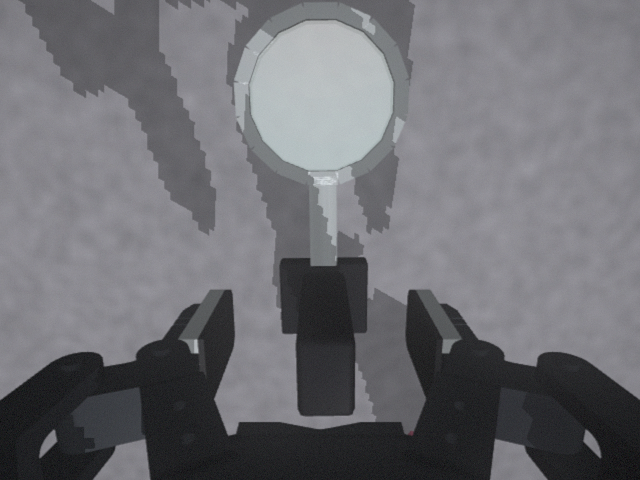

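Call:
arm_command:
  plan:
    - [[0,0,0],[0,0,0],4]
    - [[0,0,0],[0,0,0],2.5]
    - [[0,0,0],[0,0,0],1.5]
    - [[0,0,0],[0,0,0],0.8]
    - [[0,0,0],[0,0,0],0.5]
    - [[0,0,0],[0,0,0],0.5]
    - [[0,0,0],[0,0,0],0.5]
    - [[0,0,0],[0,0,0],0.5]
  squeeze: 80

```text
time_s: 16.15
tool_pos: [0.5057, -0.2515, 0.0202]
tcp_rot: [3.141, -0.001, 0.1]
contact_force: [-1.6, 0.5, 5.5]
grip_width: 0.0152
```

Call:
arm_command:
  plan:
    - [[0,0,0],[0,0,-0.5],0.5]
    - [[0,0,0],[0,0,-2],0.5]
    - [[0,0,0],[0,0,-4],0.5]
    - [[0,0,0],[0,0,-6],0.5]
    - [[0,0,0],[0,0,-8],0.5]
    - [[0,0,0],[0,0,-9],0.5]
    - [[0,0,0],[0,0,-9.5],0.5]
    - [[0,0,0],[0,0,-9.5],0.5]

```text
time_s: 16.95
tool_pos: [0.5053, -0.2513, 0.1146]
tcp_rot: [-3.142, -0.0, 0.1]
contact_force: [0.0, 0.1, -1.5]
grip_width: 0.0151
```

```bash
python3 -c "
from h import *
snap('wrist','pics/w13.png');snap('side','pics/d13.png')
a=cv2.imread('pics/d13.png');cv2.imwrite('pics/d13c.png',cv2.resize(a[100:340,240:520],None,fx=2.5,fy=2.5,interpolation=2))"
```

```text
t 16.95 pose array([ 0.50532276, -0.25125427,  0.11463949]) array([-3.14153930e+00, -3.42049879e-04,  1.00241584e-01]) [ 3.56926438e-04  6.36344733e-02 -1.50838786e+00] 0.015132323236343103
t 17.0 pose array([ 0.50499547, -0.2511395 ,  0.11380238]) array([-3.14106050e+00,  7.32122252e-04,  1.00208353e-01]) [-0.30422638 -0.73595139 -1.55651278] 0.015214259494059976
```

View pics/w13.png

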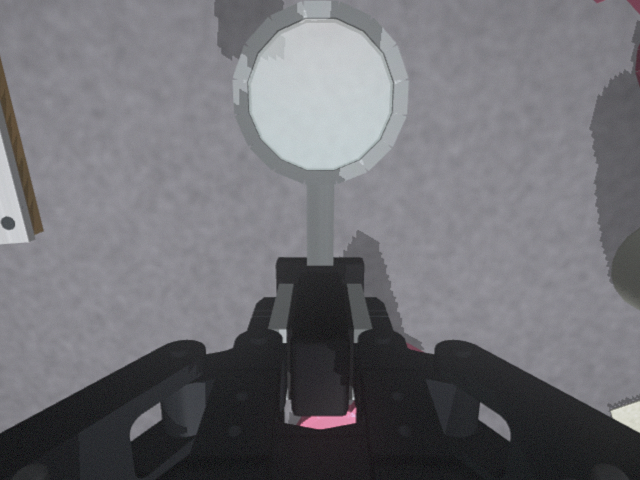

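View pics/d13c.png

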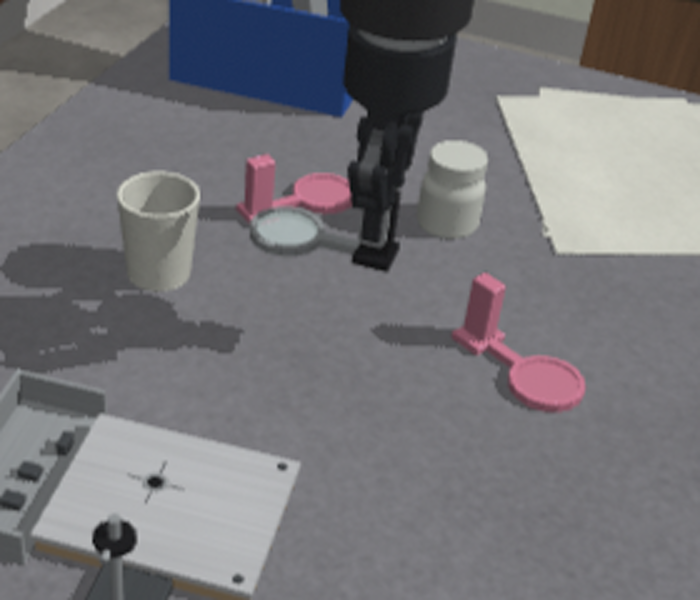

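```bash
python3 -c "
from h import *
np.set_printoptions(precision=4,suppress=True)
pose=(np.array([0.50532276,-0.25125427,0.11463949]),[np.pi,0,.1002])
L=ray('wrist',(321,95),.11464-.0162+.002,pose);print(L,Rn.from_euler('xyz',pose[1]).inv().apply(L-pose[0]))
p6=([0.6477,.0125,.0545],[-3.138,0,-1.3987])
print('hole w6',ray('wrist',(508,247),.018,p6))
lt=np.array([.0745,0]);d=np.array([np.cos(.1),np.sin(.1)])*.075
rel([.569-d[0],-.0132-d[1],.1126],.1)
"

```

```text
[ 0.579  -0.2423  0.1004] [ 0.0742 -0.0016  0.0142]
hole w6 [ 0.5715 -0.0135  0.018 ]
turn [-0.04  0.09  0.01] shift cm [  1.27 -23.03   0.09]
```

Call:
arm_command:
  plan:
    - [[0,0,0],[0,-2,0],0.5]
    - [[0,0,0],[0.2,-5,0],0.5]
    - [[0,0,0],[0.5,-9,0],0.5]
    - [[0,0,0],[0.8,-13,0],0.5]
    - [[0,0,0],[1.1,-17,0],0.5]
    - [[0,0,0],[1.3,-20.5,0],0.5]
    - [[0,0,0],[1.3,-22.5,0],0.5]
    - [[0,0,0],[1.3,-23,0],0.5]

```text
time_s: 17.85
tool_pos: [0.4946, -0.0193, 0.1134]
tcp_rot: [-3.141, 0.001, 0.103]
contact_force: [0.4, -0.5, -1.3]
grip_width: 0.0151
```

```bash
python3 -c "
from h import *
d=np.array([np.cos(.1),np.sin(.1)])*.0745
rel([.569-d[0],-.0132-d[1],.1026],.1)
"

```

```text
turn [-0.01  0.08  0.17] shift cm [0.02 0.13 1.08]
```

Call:
arm_command:
  plan:
    - [[0,0,0],[0,0,0.3],0.5]
    - [[0,0,0],[0,0,0.6],0.5]
    - [[0,0,0],[0,0,0.9],0.5]
    - [[0,0,0],[0,0,1.1],0.5]
    - [[0,0,0],[0,0,1.1],0.5]
    - [[0,0,0],[0,0,1.1],0.5]
    - [[0,0,0],[0,0,1.1],0.5]
    - [[0,0,0],[0,0,1.1],0.5]

```text
time_s: 18.65
tool_pos: [0.4953, -0.0212, 0.1036]
tcp_rot: [3.142, -0.0, 0.1]
contact_force: [0.1, 0.4, -1.2]
grip_width: 0.0153
```

```bash
python3 -c "
from h import *
for n in ('wrist','scene','side'): snap(n,'pics/%s14.png'%n)
a=cv2.imread('pics/side14.png');cv2.imwrite('pics/d14c.png',cv2.resize(a[210:370,200:400],None,fx=3.7,fy=3.7,interpolation=2))
a=cv2.imread('pics/scene14.png');cv2.imwrite('pics/s14c.png',cv2.resize(a[165:305,270:440],None,fx=4.2,fy=4.2,interpolation=2))
"

```

```text
t 18.65 pose array([ 0.49525744, -0.02119361,  0.10357629]) array([ 3.14153263e+00, -2.60587851e-04,  1.00254408e-01]) [ 0.11084726  0.36039722 -1.18232432] 0.015256862538690076
t 18.7 pose array([ 0.49525159, -0.02117471,  0.10357007]) array([ 3.14155493e+00, -2.68363815e-04,  1.00317336e-01]) [-0.35212969 -0.16532599 -1.47904982] 0.015066393535303627
t 18.75 pose array([ 0.49524646, -0.02115533,  0.10355764]) array([ 3.14155478e+00, -2.61847267e-04,  1.00341998e-01]) [ 0.21510636 -0.63064225 -1.94238487] 0.015231225302921633
```

View pics/wrist14.png

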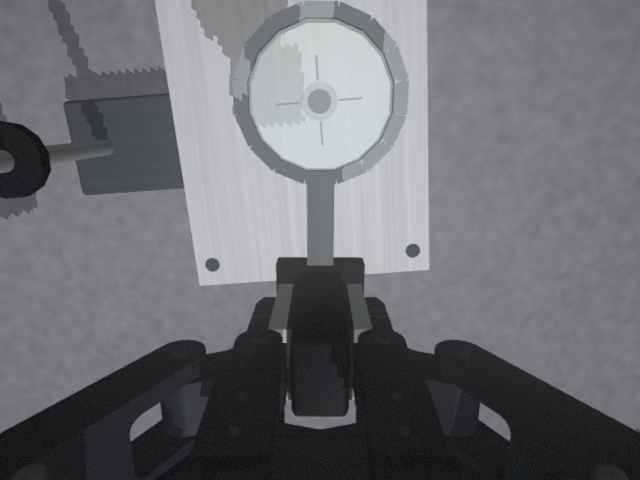

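View pics/d14c.png

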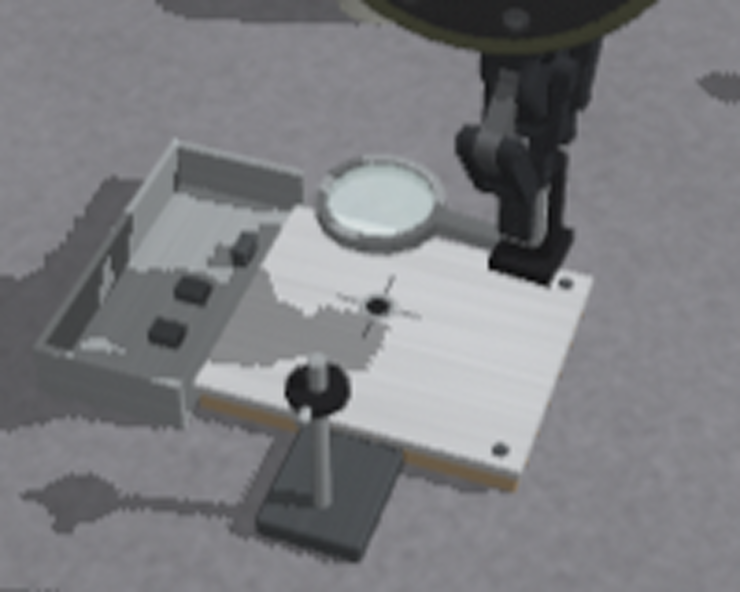

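View pics/s14c.png

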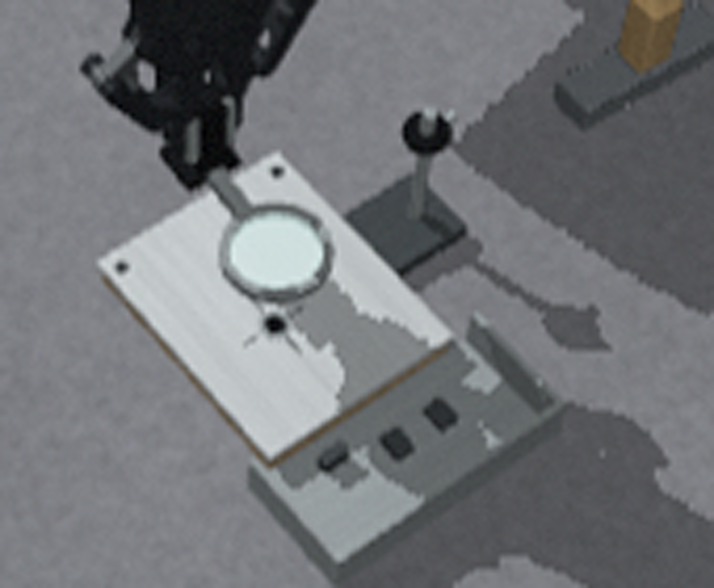

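```bash
python3 -c "
from h import *
from scipy.optimize import least_squares as L
np.set_printoptions(precision=4,suppress=True)
pose=([.49525,-.02118,.10357],[np.pi,0,.1003])
a=np.array((276,252.5))/4.2+[270,165]-.4;b=np.array((379.5,204))/3.7+[200,210]-.4
f=lambda P:np.concatenate([proj('scene',P)-a,proj('side',P)-b])
q=L(f,[.57,-.01,.09]);print('lens tri',q.x,f(q.x))
print('hole wrist',ray('wrist',(319.5,100.5),.018,pose),'lens wrist',ray('wrist',(321,95),.0894,pose))
# collar tri on the same crops
a=np.array((427,132))/4.2+[270,165]-.4;b=np.array((318,390))/3.7+[200,210]-.4
q=L(f,[.57,-.01,.09]);print('collar',q.x,f(q.x))
a=np.array((275,324))/4.2+[270,165]-.4;b=np.array((378.5,305.5))/3.7+[200,210]-.4
q=L(f,[.57,-.01,.09]);print('hole',q.x,f(q.x))
"

```

```text
lens tri [ 0.5672 -0.0138  0.0869] [ 0.1964  0.0902  0.16   -0.0491]
hole wrist [ 0.5698 -0.0115  0.018 ] lens wrist [ 0.569  -0.0122  0.0894]
collar [0.5333 0.0981 0.0867] [ 0.1103  0.0443  0.0768 -0.0207]
hole [ 0.5681 -0.0135  0.0185] [-0.0523 -0.0231 -0.0425  0.0126]
```

```bash
python3 -c "
from h import *
np.set_printoptions(precision=4,suppress=True)
pose=([.5451,-.0054,.1638],[np.pi,0,-1.3989])
def pl(P): 
    d=P[:2]-[.5548,-.0063];c,s=np.cos(.172),np.sin(.172);return np.array([c*d[0]+s*d[1],-s*d[0]+c*d[1]])
for p in [(168,164),(155,212),(159,254)]:print(pl(ray('wrist',p,.012,pose)))
for p in [(176.5,155),(160,155)]:print(pl(ray('wrist',p,.012,pose)))
a=cv2.imread('pics/w7.png')[130:280,120:220];cv2.imwrite('pics/w7c.png',cv2.resize(a,None,fx=4,fy=4,interpolation=2))
s=cv2.imread('pics/scene14.png')[255:300,330:400];s=cv2.resize(s,None,fx=8,fy=8,interpolation=2);cv2.imwrite('pics/s14d.png',s)
"

```

```text
[ 0.0956 -0.0338]
[ 0.1077 -0.0006]
[0.1079 0.0302]
[ 0.0893 -0.0399]
[ 0.1004 -0.0399]
```

View pics/w7c.png

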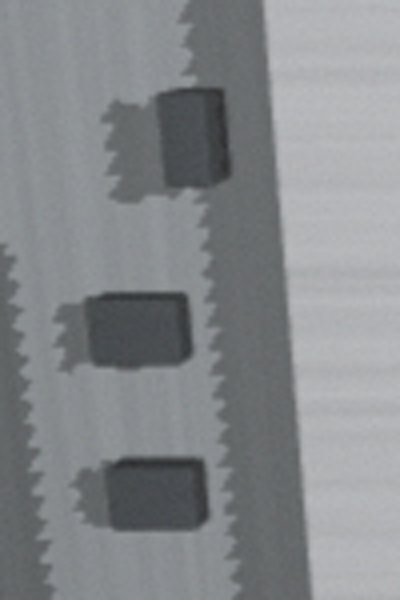

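View pics/s14d.png

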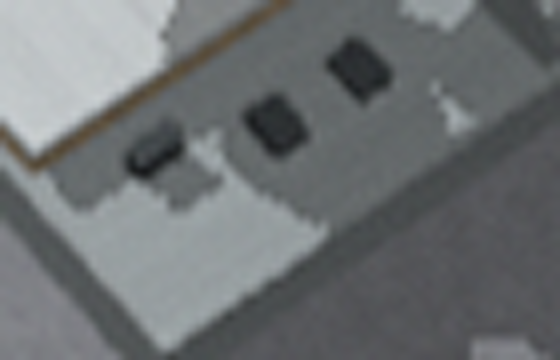

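```bash
python3 -c "
from plant import r
s=r.sense();print(s['time_s'],s['tool_pos'],s['tcp_rot'],s['grip_width'],abs(s['qvel']).max())
print(r.hand_in())"
```

```text
18.8 [ 0.49523067 -0.021149    0.10352585] [ 3.14152261e+00 -2.04541006e-04  1.00348090e-01] 0.014929257591897163 0.0017301946002531872
the job is handed in; nothing more can be done
None
```

I finished the job and handed it in at 18.8 s of the 59 s allowed. The hand-in gave no verdict.

- **Chips:** I pushed all three off the plate with the scraper. They lie in the tray at plate x of about 96, 108 and 108 mm and y of about -34, -1 and +30 mm. One stands on its long side, clear of the plate edge.
- **Scraper:** It stands upright on the bench at about (0.50, 0.27), well clear of the plate and tray. I checked this by contact force when setting it down and by a wrist picture after release.
- **Loupe:** It is held level in the air, with the tool tilted less than 0.001 rad and the ring unmoved in the wrist view since the grasp. In the scene and side pictures the lens is at (0.567, -0.014, 0.087) and the hole at (0.568, -0.0135), about 1 mm apart. The collar's mid-height is about 0.0865 m, so the lens is within about 1 mm of it.
- **Collar and bystanders:** The collar looked unmoved in the last pictures. I did not approach the box, cup or jar, and I did not re-measure their positions.
- **Disagreement:** The wrist camera put some points 2–3 mm away from the fixed cameras, for example the hole at x = 0.5698 to 0.5715. That is inside the 10 mm tolerance, and in the wrist view the lens and hole were still about 1 mm apart.

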